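Try out the refitted lid stay of a parts case

TASK

The folding stay on the grey steel parts case has been refitted and must be tried out. Raise the lid until the stay on its left side can be straightened, push the stay's knee through past straight to its stop, and take your hand away so that the lid stands open locked on its own for a moment. Then break the knee forwards again and lower the lid gently until it is fully shut, without letting it drop; leave the things standing round the case where they are.

Things in the scene. Friction and masses are not known exactly. Their poses are not given: they have to be found in the camera images.
- case: Grey sheet-steel parts case, fixed to the counter, 150 (x) x 170 (y) x 80 mm high, walls 4 mm, two cartons inside. Origin (of all 'case frame' points): centre of its underside; z up; front = its -x, towards the robot; left = +y. At the start the lid is shut and the stay hangs folded outside the left wall.
- lid (a joint): Lid angle, rad: 0 shut, grows as the front edge rises; 1.30 with the stay straight (the most it allows), about 1.29 locked. Grey slab 150 long, 174 wide, 16 mm thick, about 0.35 kg. The hinge is stiff (friction 0.15 Nm): let go above roughly 1.15 rad the lid stays where it is; lower down it falls and slams.
- lid_hinge (a point): Middle of the lid's hinge axis, which runs along case y on the back rim: case frame (+75, 0, +82) mm. Its axes turn with the lid: y along the hinge, -x from the hinge towards the lid's front edge.
- lid_handle (a point): Middle of the lid's handle: dark round steel bar, 12 mm diameter, 84 mm long along case y, on two 10 mm rods 42 mm ahead of the lid's front face, at lid mid-thickness (192 mm from the hinge axis, 8 mm above the lid's underside). Lid shut: case frame (-117, 0, +90) mm. The 36 mm gap to the lid takes a finger; the bar can turn between the pads.
- stay_knee (a joint): Knee angle of the folding stay, rad: 0 folded (lid shut), 2.61 straight, 2.83 at its stop, locked past centre. Stay and lid are one closed linkage: straightening the knee raises the lid, folding lowers it. With the lid up the knee bulges forwards and up; a few N push it back and slightly down (case +x, -z) through straight to about 8 mm beyond, where it stays until pulled forwards.
- stay_pin (a point): Pin of the lower link on the case's left side, case frame (-10, +94, +62) mm. Stay: two equal flat steel links, 71.5 mm between pins; the upper one is pinned to the lid's left edge 110 mm from the hinge axis, 8 mm above the lid's underside.
- knee_grip (a point): Middle of the black round grip on the knee, 18 mm diameter, 50 mm long along case y, its middle at case y +145 mm, 51 mm outside the stay. Case frame x, z in mm by lid angle: shut -74, 30; 1.00: -30, 131; 1.10: -18, 133; 1.20: -4, 133; 1.25: 5, 132; straight 22, 126; locked 29, 123.
- glue_stick: Bystander: glue stick standing upright right of the case, 26 mm diameter, 82 mm high, origin under its centre.
- vee_pulley: Bystander: small metal vee pulley lying flat in front of the case, to its left, 64 mm diameter, 18 mm high, origin under its centre.
- filter_box: Bystander: white carton with a red band, 69 x 68 x 85 mm, standing well left of the case, origin under its centre.

How it is judged:
On the way, in this order (a step that is already met when the one before it is completed fails the run):
1. the lid stands open with the stay locked past straight (knee over 2.70 rad, lid over 1.2 rad) and the robot touches neither case, lid nor stay for 0.4 s (value of joint stay_knee above 2.7 rad and value of joint lid above 1.2 rad and contact force between each of the arm, the fingers and case below 0.1 N), for 0.4 s.
2. the knee is broken forwards (under 2.45 rad) while the lid is still up (over 0.8 rad) (value of joint stay_knee below 2.45 rad and value of joint lid above 0.8 rad), for 0.05 s.
At the end, for the whole second after the job is handed in: The lid is fully shut (within 0.03 rad, 5 mm at its front edge) and still, with the stay folded (knee under 0.3 rad), after it once stood locked on its own (value of joint lid below 0.03 rad and value of joint stay_knee below 0.3 rad and velocity of joint lid below 0.05 rad/s); the robot touches nothing.
It fails at once if the lid drops or is slammed (closing faster than 2 rad/s) (velocity of joint lid below -2 rad/s).
It fails at once if the glue stick is moved by more than 40 mm (distance of glue_stick from where it was at the start of the episode above 0.04 m).
It fails at once if the vee pulley is moved by more than 40 mm (distance of vee_pulley from where it was at the start of the episode above 0.04 m).
It fails at once if the filter box is moved by more than 40 mm (distance of filter_box from where it was at the start of the episode above 0.04 m).
It also fails if it takes over 58 s, if anything falls off the work surface, if the arm or the gripper's body presses on something with over 40 N, if the wrist force passes 120 N, or if a joint passes its speed limit or range.

ROBOT

A 7-joint arm with a two-finger parallel gripper is mounted at the origin on the work surface; the furniture and walls round the work are solid. World frame = base frame: x ahead of the robot, y to its left, z up, the work surface at z = 0. Lengths are in m, angles in rad, forces in N, time in s.
With the tool pointing down it reaches from about 0.4 to 0.85 m from the base axis. Payload 4.5 kg.
Tool frame: the origin (TCP) lies at the very end of the fingers, on their centre line; the grasp point (between the pads) lies ctrl.grip_point_offset behind it (ctrl.grip_point_offset is the distance from the TCP to the grasp point, in m); z points along the fingers, y is the line along which they close (so a half turn about z gives the same grasp; the last joint's range is limited). The gripper opens to 88 mm and grips with 3 to 60 N. Pads are 18 mm wide; open, the fingers measure 123 mm over their backs; the gripper's body (75 mm by 187 mm) begins 45 mm behind the grasp point.
Start: joints at [1.191, 0.689, -0.195, 1.565, 0.157, 0.902, -0.215], TCP at [0.251, -0.572, 0.239] pointing down, gripper open.
Joint ranges: [-3.01, 3.01], [-0.46, 2.08], [-1.47, 1.51], [0.13, 2.56], [-1, 4.14], [0.04, 2.09], [-2.66, 2.66]. Speed limits (rad/s): [2.57, 2.57, 3.14, 3.14, 3.14, 3.14, 3.14].

INTERFACE

Orientations are given as a unit quaternion [x, y, z, w].
In Python, from workcell import ctrl gives the robot as it stands. The module is installed in compiled form; this text tells all that it offers.
- The arm moves only by the shell command python3 -m jog 'ROWS' [FORCE]. ROWS is JSON, a list that holds one entry, the list of rows, each a list of 7 numbers: the shift along the tool's x, y, z in cm, then the turn, a rotation vector about the tool's x, y, z in rad, then the opening, from -1 (shut) to 1 (fully open), so that 0 is half open. A call has 1 to 20 rows; each row shifts and turns the commanded pose from where the row before left it, along the tool's axes as they then stand; what a row does not reach is not made up. A row lasts 1/10 s, in which the tool goes at most 50 mm and 8.59 degrees, less where a joint would pass 70% of its speed; a pose out of reach is approached as far as the arm can. A call with a gripper value outside its range is refused whole. The fingers move at their own pace and stop on an object; FORCE is the grip in N (left out, the last holds). Time passes only in rows, so rows that do not move let the fingers close. It gives the time, the measured TCP pose, the force, the opening and the grip force at its end, in the units of the state.
- ctrl.state(): the state, without advancing time (a new reading comes with each control period).
- ctrl.get_image(name): name is "scene" or "top" or "wrist"; returns the picture (400x640x3 uint8, red, green, blue); there is no depth.
- ctrl.get_calibration(name): a dict with "intrinsics" (3x3 intrinsics, pixels), "R" (3x3) and "t" (3): a world point X has camera coordinates R X + t. Camera axes: x right, y down, z forward; pixel columns grow to the right and rows downward; lengths in m; the calibration is good to about 2 mm. The wrist camera is an equidistant fisheye: a pixel r from the principal point sees the ray r / f radians off the axis. A picture is of the moment at which its call begins: read the wrist's pose just before it. get_calibration takes no time and is no camera call; for the wrist camera it gives the pose at the moment of the call.
- ctrl.sign_off(): hands the job in; it is judged then, once.
The state is a dict: "time": time; "q": joint angles; "joint_vel": joint speeds; "effort": joint torques, N m; "tool_pos": TCP position; "eef_rot": TCP orientation; "force": force on the tool from outside, world axes, zero at the start; "ft_torque": the same for the moment, N m; "width": opening from 0.0 (shut) to 1.0 (fully open); "grasp_force": force on a finger pad.
Only numpy, scipy, OpenCV 4.12 (cv2) and the standard library are available. Lean on these libraries where they do the work, as an engineer would, in place of code of your own. Each camera call takes 0.05 s, during which the arm holds its last target. There are 200 camera calls.

## Working session

There is one attempt and no reset: what is moved stays moved. The work goes in short steps, Python scripts to look and compute and a shell command to move; the robot and the scene stay as the last step left them, time stands still between calls to the robot, and variables do not carry over. Pictures are saved under pics/ and viewed, at most 10 in all, crops included, and the job is handed in when it is done.

```bash
mkdir -p pics; python3 - <<'E'
from workcell import ctrl
import cv2
s=ctrl.state(); print({k:s[k] for k in('time','tool_pos','eef_rot','width')},ctrl.grip_point_offset)
for n in("scene","top"):
    cv2.imwrite(f"pics/{n}0.png",ctrl.get_image(n)[:,:,::-1]); c=ctrl.get_calibration(n); print(n,c)
E
```

```text
{'time': 0.0, 'tool_pos': array([ 0.25100241, -0.57168459,  0.23791769]), 'eef_rot': array([ 9.78659747e-01,  2.05485417e-01, -2.59835404e-04, -8.80073657e-04]), 'width': 0.9988465638228317} 0.0187
scene {'intrinsics': array([[375.62152441,   0.        , 321.47067905],
       [  0.        , 375.62152441, 203.05741765],
       [  0.        ,   0.        ,   1.        ]]), 'R': array([[-0.80877075, -0.58811271,  0.003648  ],
       [-0.4912001 ,  0.67205963, -0.55412843],
       [ 0.3234383 , -0.44995477, -0.83242319]]), 't': array([0.31233788, 0.39511418, 0.70432605])}
top {'intrinsics': array([[415.71247074,   0.        , 325.96397829],
       [  0.        , 415.71247074, 193.5344549 ],
       [  0.        ,   0.        ,   1.        ]]), 'R': array([[-0.00777821, -0.99990928, -0.01099702],
       [-0.98757442,  0.00940752, -0.15687023],
       [ 0.15695945,  0.0096402 , -0.987558  ]]), 't': array([-0.14271958,  0.48476544,  0.84761432])}
```

View pics/scene0.png

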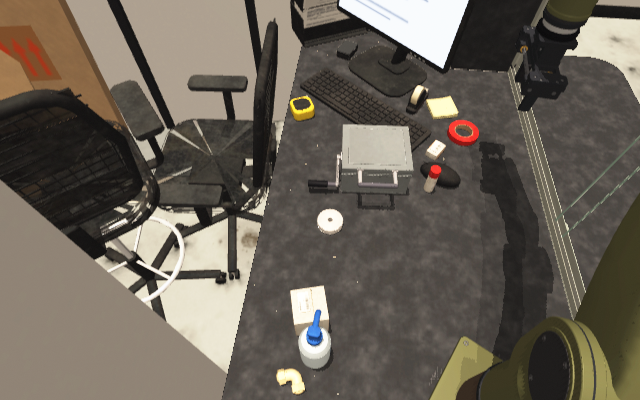

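View pics/top0.png

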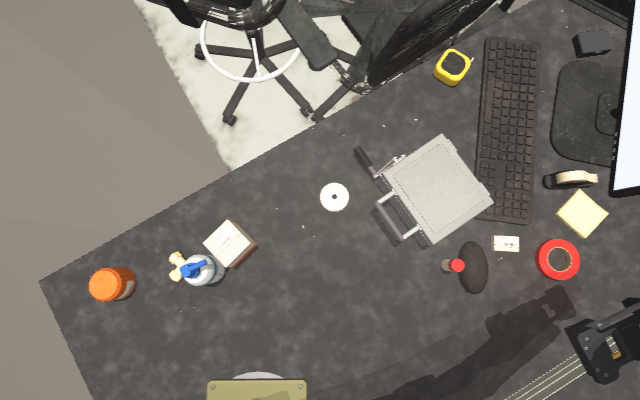

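The top view shows the case at about (437,190), its handle at (395,217), the knee grip at (367,160), the pulley at (334,197), the glue stick at (457,265) and the filter box at (230,243). The case is yawed by roughly -60°.

```bash
python3 - <<'E'
import cv2
i=cv2.imread("pics/top0.png")[125:265,345:505]
cv2.imwrite("pics/crop0.png",cv2.resize(i,None,fx=5,fy=4.2857 if 0 else 5*.8,interpolation=cv2.INTER_CUBIC))
E
```

```text
(no output)
```

View pics/crop0.png

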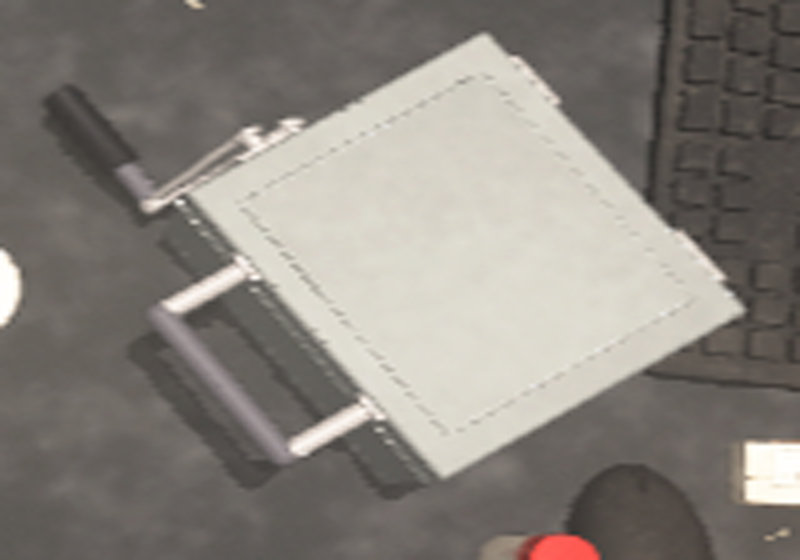

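The crop gives the lid-top corners, in full-image pixels: FL (383.6,172), BL (442.4,133.3), BR (494.4,203.3) and FR (433.6,244.5). The handle bar ends are at (377,203.3) and (403,240).

```bash
cat > h.py <<'E'
import numpy as np
from workcell import ctrl
from scipy.spatial.transform import Rotation as R
from scipy.optimize import least_squares, brentq
def proj(X,n="top"):
    c=ctrl.get_calibration(n); p=(c["R"]@np.atleast_2d(X).T).T+c["t"]; p=(c["intrinsics"]@p.T).T; return p[:,:2]/p[:,2:]
def ray(px,z,n="top"):
    c=ctrl.get_calibration(n); d=c["R"].T@np.linalg.inv(c["intrinsics"])@[*px,1]; o=-c["R"].T@c["t"]; return o+d*(z-o[2])/d[2]
def c2w(P,x): 
    return R.from_euler('z',x[2]).apply(np.atleast_2d(P))+[x[0],x[1],0]
def knee(a): # grip x,z by lid angle
    f=lambda v:v
    u=np.array([75,82])+110*np.array([-np.cos(a),np.sin(a)])+8*np.array([np.sin(a),np.cos(a)])
    p=np.array([-10,62.]); d=u-p; L=np.hypot(*d); h=np.sqrt(max(71.5**2-L*L/4,0))
    return (p+u)/2+h*np.array([-d[1],d[0]])/L
E
python3 - <<'E'
from h import *
P=np.array([[-75,87,98],[-75,-87,98],[75,87,98],[75,-87,98],[-117,42,90],[-117,-42,90]])/1e3
px=np.array([[383.6,172],[433.6,244.5],[442.4,133.3],[494.4,203.3],[377,203.3],[403,240]])
r=least_squares(lambda x:(proj(c2w(P,x))-px).ravel(),[.7,-.2,-1]); x=r.x; print(x,np.round(r.fun.reshape(-1,2),1))
np.save("case.npy",x)
for a in(0,.05,.1,.2,.4,.6,.8,1,1.1,1.2,1.25,1.29): 
    k=knee(a);print(a,k.round(1),(np.linalg.norm(knee(a+.01)-k)/.01).round(0),c2w([k[0]/1e3,.145,k[1]/1e3],x).round(3))
w2c=lambda X:R.from_euler('z',-x[2]).apply(X-[x[0],x[1],0])
for n,p,z in(("pulley",(334,197),.018),("glue",(457,265),.08),("grip",(367,160),.03)): X=ray(p,z);print(n,X.round(3),w2c(X).round(3))
s=ctrl.state();print(R.from_quat(s['eef_rot']).as_matrix().round(3))
E
```

```text
[ 0.48321749 -0.37045493 -0.98896177] [[-1.4  0.8]
 [ 0.2  1.3]
 [ 0.7 -1. ]
 [ 1.3 -0.2]
 [ 0.4  0.2]
 [-1.1 -1.2]]
0 [-74.  30.] 189.0 [[ 0.564 -0.229  0.03 ]]
0.05 [-77.5  38.4] 171.0 [[ 0.562 -0.226  0.038]]
0.1 [-79.8  46.3] 156.0 [[ 0.561 -0.224  0.046]]
0.2 [-81.5  60.9] 137.0 [[ 0.56  -0.223  0.061]]
0.4 [-77.5  85.7] 118.0 [[ 0.562 -0.226  0.086]]
0.6 [-66.7 105.6] 111.0 [[ 0.568 -0.235  0.106]]
0.8 [-50.8 120.7] 111.0 [[ 0.576 -0.248  0.121]]
1 [-30.4 130.5] 119.0 [[ 0.588 -0.265  0.131]]
1.1 [-18.2 133. ] 131.0 [[ 0.594 -0.276  0.133]]
1.2 [ -4.1 133.3] 162.0 [[ 0.602 -0.287  0.133]]
1.25 [  4.6 132. ] 209.0 [[ 0.607 -0.295  0.132]]
1.29 [ 14.4 129.2] 527.0 [[ 0.612 -0.303  0.129]]
pulley [ 0.479 -0.164  0.018] [-0.175  0.11   0.018]
glue [ 0.332 -0.404  0.08 ] [-0.055 -0.145  0.08 ]
grip [ 0.558 -0.237  0.03 ] [-0.071  0.136  0.03 ]
[[ 0.916  0.402 -0.001]
 [ 0.402 -0.916  0.001]
 [-0.    -0.002 -1.   ]]
```

The case pose fits at world (0.483, -0.370), yaw -0.989, and my linkage model matches the given knee-grip table. I'll work everything through the knee grip with the tool pointing down. The tool's x, y and z then lie along case y, x and -z.

```bash
python3 -m jog '[[[0,0,0,0,0,-0.0835,0.2],[0,0,0,0,0,-0.0835,0.2],[3.8,-0.96,0,0,0,0,0.2],[3.8,-0.96,0,0,0,0,0.2],[3.8,-0.96,0,0,0,0,0.2],[3.8,-0.96,0,0,0,0,0.2],[3.8,-0.96,0,0,0,0,0.2],[3.8,-0.96,0,0,0,0,0.2],[3.8,-0.96,0,0,0,0,0.2],[3.8,-0.96,0,0,0,0,0.2],[3.8,-0.96,0,0,0,0,0.2],[3.8,-0.96,0,0,0,0,0.2],[3.8,-0.96,0,0,0,0,0.2],[3.8,-0.96,0,0,0,0,0.2],[0,0,0,0,0,0,0.2],[0,0,0,0,0,0,0.2]]]' 30
cat > st.py <<'E'
from h import *
x=np.load("case.npy"); s=ctrl.state()
Rc=R.from_euler('z',x[2])
print("t",round(s['time'],2),"TCP case mm",(1e3*Rc.inv().apply(s['tool_pos']-[x[0],x[1],0])).round(1),"F case",Rc.inv().apply(s['force']).round(1),"w",round(s['width'],3),"gf",round(s['grasp_force'],1))
T=R.from_matrix(np.array([[0,1,0],[1,0,0],[0,0,-1]]).T)
print("rot err (tool)",(R.from_quat(s['eef_rot']).inv()*Rc*T).as_rotvec().round(3), "q",s['q'].round(2))
E
python3 st.py; python3 - <<'E'
from workcell import ctrl
import cv2
cv2.imwrite("pics/w1.png",ctrl.get_image("wrist")[:,:,::-1])
E
```

```text
time: 1.7
tool_pos: [0.5694, -0.2247, 0.2382]
eef_rot: [0.958, 0.287, -0.0, -0.0]
force: [-0.8, -0.9, -0.7]
width: 0.6
grasp_force: 0.0
t 1.7 TCP case mm [-74.4 152.1 238.2] F case [ 0.3 -1.2 -0.7] w 0.6 gf 0.0
rot err (tool) [-0.001  0.001  0.001] q [ 0.41  0.67 -0.19  1.61  0.16  0.88 -0.83]
```

View pics/w1.png

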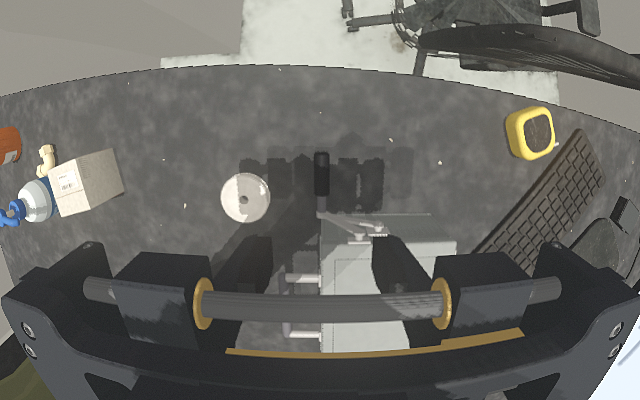

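The wrist view shows the black grip lying along image columns 314-329, rows 151-195, with its middle near (321,173). It's centred between the fingers, and the pulley is off to the left at (245,197).

```bash
python3 - <<'E'
from h import *
x=np.load("case.npy"); c=ctrl.get_calibration("wrist"); K=c["intrinsics"]; 
for p in((321.5,153),(321.5,194)):
    d=(np.array(p)-K[:2,2])/K[0,0]; r=np.hypot(*d); v=np.r_[d/r*np.sin(r),np.cos(r)]
    v=c["R"].T@v; o=-c["R"].T@c["t"]; X=o+v*(.030-o[2])/v[2]
    print((1e3*R.from_euler('z',-x[2]).apply(X-[x[0],x[1],0])).round(1))
E
```

```text
[-72.8 168.5  30. ]
[-73. 119.  30.]
```

The wrist check puts the grip at x = -73, y = 119 to 168, as expected. Next I descend and grip.

```bash
python3 -m jog '[[[0,0.1,3,0,0,0,0.2],[0,0,4,0,0,0,0.2],[0,0,4,0,0,0,0.2],[0,0,3,0,0,0,0.2],[0,0,2.5,0,0,0,0.2],[0,0,2,0,0,0,0.2],[0,0,2,0,0,0,0.2],[0,0,1.2,0,0,0,0.2],[0,0,0.7,0,0,0,0.2],[0,0,0,0,0,0,0.2],[0,0,0,0,0,0,-1],[0,0,0,0,0,0,-1],[0,0,0,0,0,0,-1],[0,0,0,0,0,0,-1],[0,0,0,0,0,0,-1],[0,0,0,0,0,0,-1]]]' 30; python3 st.py
python3 - <<'E'
from h import *
print("path x,z per step (row: 0,dX,-dZ cm)")
p=knee(0)
for a in np.r_[np.arange(.1,1.21,.1),1.25]:
    k=knee(a); print(a.round(2),k.round(1),((k-p)/10*[1,-1]).round(2)); p=k
E
```

```text
time: 3.35
tool_pos: [0.569, -0.2246, 0.0148]
eef_rot: [0.958, 0.287, -0.001, -0.001]
force: [-2.7, 4.7, 4.6]
width: 0.195
grasp_force: 29.9
t 3.35 TCP case mm [-74.7 151.8  14.8] F case [-5.4  0.4  4.6] w 0.195 gf 29.9
rot err (tool) [-0.003  0.001  0.   ] q [ 0.37  0.99 -0.12  1.73  0.24  0.44 -0.9 ]
path x,z per step (row: 0,dX,-dZ cm)
0.1 [-79.8  46.3] [-0.58 -1.62]
0.2 [-81.5  60.9] [-0.17 -1.46]
0.3 [-80.5  73.9] [ 0.1  -1.31]
0.4 [-77.5  85.7] [ 0.3  -1.17]
0.5 [-72.8  96.2] [ 0.47 -1.05]
0.6 [-66.7 105.6] [ 0.61 -0.94]
0.7 [-59.3 113.7] [ 0.74 -0.82]
0.8 [-50.8 120.7] [ 0.85 -0.7 ]
0.9 [-41.2 126.3] [ 0.96 -0.56]
1.0 [-30.4 130.5] [ 1.08 -0.42]
1.1 [-18.2 133. ] [ 1.21 -0.25]
1.2 [ -4.1 133.3] [ 1.42 -0.02]
1.25 [  4.6 132. ] [0.87 0.13]
```

The grip is held at about 17 mm opening and 30 N. Now I raise it along the arc.

```bash
python3 -m jog '[[[0,-0.34,-0.84,0,0,0,-1],[0,-0.24,-0.78,0,0,0,-1],[0,-0.12,-0.75,0,0,0,-1],[0,-0.05,-0.71,0,0,0,-1],[0,0.02,-0.67,0,0,0,-1],[0,0.08,-0.64,0,0,0,-1],[0,0.13,-0.6,0,0,0,-1],[0,0.17,-0.57,0,0,0,-1],[0,0.21,-0.54,0,0,0,-1],[0,0.26,-0.51,0,0,0,-1],[0,0,0,0,0,0,-1]]]'; python3 st.py
```

```text
time: 4.45
tool_pos: [0.5692, -0.2248, 0.0819]
eef_rot: [0.958, 0.287, -0.001, -0.002]
force: [-4.5, 8.8, 3.3]
width: 0.19
grasp_force: 30.0
t 4.45 TCP case mm [-74.5 151.9  81.9] F case [-9.9  1.   3.3] w 0.19 gf 30.0
rot err (tool) [-0.005  0.001 -0.   ] q [ 0.39  0.88 -0.15  1.72  0.21  0.56 -0.88]
```

```bash
python3 -m jog '[[[0,0.28,-0.48,0,0,0,-1],[0,0.33,-0.46,0,0,0,-1],[0,0.36,-0.42,0,0,0,-1],[0,0.38,-0.4,0,0,0,-1],[0,0.41,-0.37,0,0,0,-1],[0,0.44,-0.33,0,0,0,-1],[0,0.47,-0.3,0,0,0,-1],[0,0.49,-0.26,0,0,0,-1],[0,0.52,-0.23,0,0,0,-1],[0,0.56,-0.19,0,0,0,-1],[0,0.59,-0.15,0,0,0,-1],[0,0.62,-0.1,0,0,0,-1],[0,0,0,0,0,0,-1]]]'; python3 st.py
```

```text
time: 5.75
tool_pos: [0.6024, -0.275, 0.1203]
eef_rot: [0.958, 0.286, 0.002, 0.002]
force: [-0.1, 2.0, 7.1]
width: 0.193
grasp_force: 30.0
t 5.75 TCP case mm [-14.3 152.  120.3] F case [-1.7  1.1  7.1] w 0.193 gf 30.0
rot err (tool) [ 0.005 -0.003 -0.002] q [ 0.45  0.88 -0.17  1.55  0.2   0.73 -0.81]
```

```bash
python3 - <<'E'
from workcell import ctrl
import cv2
i=ctrl.get_image("scene")[70:260,270:490,::-1]
cv2.imwrite("pics/s2.png",cv2.resize(i,None,fx=3,fy=3))
E
```

```text
(no output)
```

View pics/s2.png

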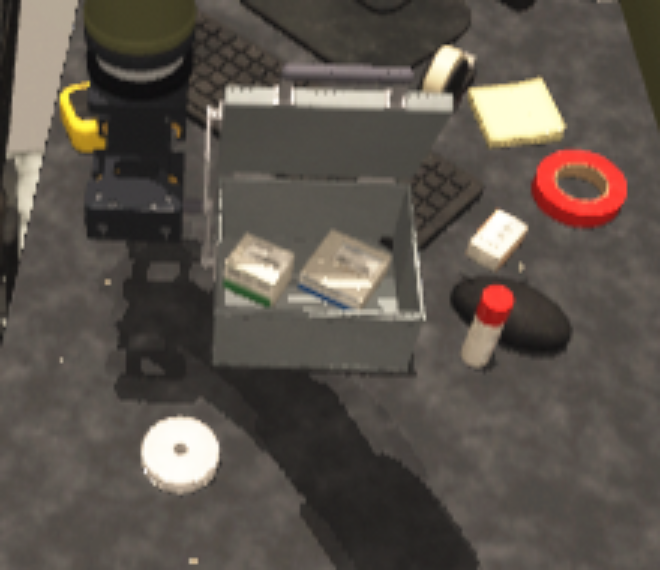

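The scene crop shows the lid up at roughly 1.1 rad, with the gripper on the knee grip at the left of the case. Bystanders are untouched. Now I push the knee through straight.

```bash
python3 -m jog '[[[0,0.5,0,0,0,0,-1],[0,0.5,0,0,0,0,-1],[0,0.45,0.06,0,0,0,-1],[0,0.45,0.06,0,0,0,-1],[0,0.5,0.13,0,0,0,-1],[0,0.5,0.15,0,0,0,-1],[0,0.4,0.16,0,0,0,-1],[0,0.4,0.16,0,0,0,-1],[0,0.4,0.17,0,0,0,-1],[0,0.3,0.15,0,0,0,-1],[0,0,0,0,0,0,-1],[0,0,0,0,0,0,-1]]]'; python3 st.py
```

```text
time: 7.0
tool_pos: [0.6246, -0.3089, 0.1064]
eef_rot: [0.958, 0.287, -0.0, -0.001]
force: [1.4, 5.7, 1.1]
width: 0.196
grasp_force: 30.1
t 7.0 TCP case mm [ 26.3 152.  106.4] F case [-4.   4.3  1.1] w 0.196 gf 30.1
rot err (tool) [-0.002 -0.    -0.   ] q [ 0.48  0.94 -0.18  1.42  0.2   0.8  -0.76]
```

```bash
python3 -m jog '[[[0,0.3,0.12,0,0,0,-1],[0,0.3,0.12,0,0,0,-1],[0,0,0,0,0,0,-1]]]'; python3 st.py
```

```text
time: 7.3
tool_pos: [0.6253, -0.31, 0.105]
eef_rot: [0.958, 0.287, -0.003, -0.005]
force: [-7.9, 12.4, 14.3]
width: 0.194
grasp_force: 30.0
t 7.3 TCP case mm [ 27.5 151.9 105. ] F case [-14.7   0.2  14.3] w 0.194 gf 30.0
rot err (tool) [-0.011  0.002  0.   ] q [ 0.49  0.95 -0.19  1.41  0.2   0.81 -0.75]
```

The knee is at its stop: force rose and it moved only about 1 mm. Release and lift clear.

```bash
python3 -m jog '[[[0,0,0,0,0,0,0.2],[0,0,0,0,0,0,0.2],[0,-0.3,0,0,0,0,0.2],[0,-0.3,-0.1,0,0,0,0.2],[0,0,-1,0,0,0,0.2],[0,0,-2,0,0,0,0.2],[0,0,-2,0,0,0,0.2],[0,0,0,0,0,0,0.2],[0,0,0,0,0,0,0.2],[0,0,0,0,0,0,0.2],[0,0,0,0,0,0,0.2],[0,0,0,0,0,0,0.2],[0,0,0,0,0,0,0.2],[0,0,0,0,0,0,0.2]]]'; python3 st.py
python3 - <<'E'
from workcell import ctrl
import cv2
cv2.imwrite("pics/w3.png",ctrl.get_image("wrist")[:,:,::-1])
E
```

```text
time: 8.7
tool_pos: [0.6245, -0.3099, 0.1557]
eef_rot: [0.958, 0.286, -0.0, -0.0]
force: [-0.1, -1.0, -0.8]
width: 0.597
grasp_force: 0.0
t 8.7 TCP case mm [ 27.  151.3 155.7] F case [ 0.8 -0.7 -0.8] w 0.597 gf 0.0
rot err (tool) [-0.     0.    -0.001] q [ 0.49  0.88 -0.19  1.39  0.19  0.88 -0.75]
```

View pics/w3.png

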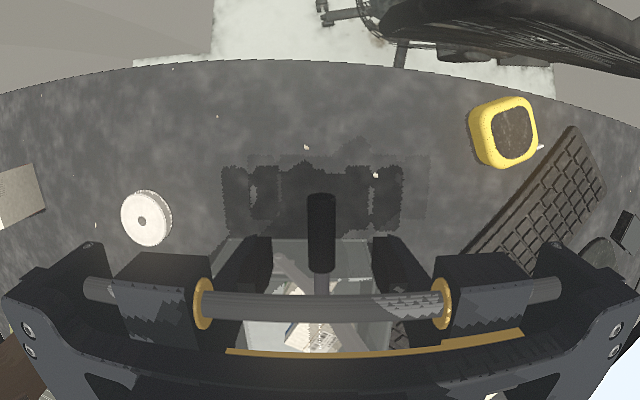

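The released grip is at (321,195-272), still centred between the fingers about 28 mm back, so it stayed in the locked position. The robot was clear for well over 0.4 s. Next I re-grip.

```bash
python3 - <<'E'
from h import *
x=np.load("case.npy"); c=ctrl.get_calibration("wrist"); K=c["intrinsics"]
d=(np.array((321.,232))-K[:2,2])/K[0,0]; r=np.hypot(*d); v=c["R"].T@np.r_[d/r*np.sin(r),np.cos(r)]
o=-c["R"].T@c["t"]; X=o+v*(.123-o[2])/v[2]; print((1e3*R.from_euler('z',-x[2]).apply(X-[x[0],x[1],0])).round(1))
E
python3 -m jog '[[[0,0.1,2,0,0,0,0.2],[0,0,2,0,0,0,0.2],[0,0,0.9,0,0,0,0.2],[0,0,0,0,0,0,0.2],[0,0,0,0,0,0,-1],[0,0,0,0,0,0,-1],[0,0,0,0,0,0,-1],[0,0,0,0,0,0,-1],[0,0,0,0,0,0,-1],[0,0,0,0,0,0,-1]]]'; python3 st.py
```

```text
[ 27.4 147.2 123. ]
time: 9.75
tool_pos: [0.6247, -0.3096, 0.1073]
eef_rot: [0.958, 0.287, -0.0, -0.001]
force: [-3.1, 3.1, 5.0]
width: 0.193
grasp_force: 29.9
t 9.75 TCP case mm [ 26.9 151.6 107.3] F case [-4.3 -0.9  5. ] w 0.193 gf 29.9
rot err (tool) [-0.002  0.    -0.   ] q [ 0.48  0.94 -0.18  1.42  0.2   0.8  -0.76]
```

```bash
python3 -m jog '[[[0,-0.3,-0.13,0,0,0,-1],[0,-0.4,-0.17,0,0,0,-1],[0,-0.4,-0.16,0,0,0,-1],[0,-0.4,-0.16,0,0,0,-1],[0,-0.5,-0.15,0,0,0,-1],[0,-0.5,-0.13,0,0,0,-1],[0,-0.45,-0.06,0,0,0,-1],[0,-0.45,-0.06,0,0,0,-1],[0,-0.5,0,0,0,0,-1],[0,-0.5,0,0,0,0,-1],[0,0,0,0,0,0,-1]]]'; python3 st.py
```

```text
time: 10.85
tool_pos: [0.5997, -0.2725, 0.1164]
eef_rot: [0.958, 0.287, -0.001, -0.001]
force: [0.6, -0.8, -5.8]
width: 0.192
grasp_force: 30.0
t 10.85 TCP case mm [-17.9 151.1 116.4] F case [ 1.   0.  -5.8] w 0.192 gf 30.0
rot err (tool) [-0.003  0.001 -0.   ] q [ 0.45  0.88 -0.18  1.55  0.2   0.73 -0.81]
```

The knee is broken with the lid still near 1.1 rad. Now I lower along the arc.

```bash
python3 -m jog '[[[0,-0.62,0.1,0,0,0,-1],[0,-0.59,0.15,0,0,0,-1],[0,-0.56,0.19,0,0,0,-1],[0,-0.52,0.23,0,0,0,-1],[0,-0.49,0.26,0,0,0,-1],[0,-0.47,0.3,0,0,0,-1],[0,-0.44,0.33,0,0,0,-1],[0,-0.41,0.37,0,0,0,-1],[0,-0.38,0.4,0,0,0,-1],[0,-0.36,0.42,0,0,0,-1],[0,-0.33,0.46,0,0,0,-1],[0,-0.28,0.48,0,0,0,-1],[0,0,0,0,0,0,-1]]]'; python3 st.py
```

```text
time: 12.15
tool_pos: [0.5691, -0.2258, 0.0787]
eef_rot: [0.958, 0.287, -0.002, -0.002]
force: [-3.5, 3.4, -1.7]
width: 0.187
grasp_force: 30.1
t 12.15 TCP case mm [-73.6 151.2  78.7] F case [-4.7 -1.1 -1.7] w 0.187 gf 30.1
rot err (tool) [-0.005  0.002  0.001] q [ 0.39  0.89 -0.15  1.72  0.22  0.56 -0.88]
```

```bash
python3 -m jog '[[[0,-0.28,0.5,0,0,0,-1],[0,-0.24,0.54,0,0,0,-1],[0,-0.19,0.57,0,0,0,-1],[0,-0.15,0.6,0,0,0,-1],[0,-0.08,0.64,0,0,0,-1],[0,-0.02,0.67,0,0,0,-1],[0,0.05,0.71,0,0,0,-1],[0,0.12,0.7,0,0,0,-1],[0,0.12,0.37,0,0,0,-1],[0,0.12,0.37,0,0,0,-1],[0,0.17,0.38,0,0,0,-1],[0,0.17,0.38,0,0,0,-1],[0,0,0,0,0,0,-1],[0,0,0,0,0,0,-1]]]'; python3 st.py
```

```text
time: 13.55
tool_pos: [0.5676, -0.2232, 0.014]
eef_rot: [0.958, 0.287, -0.002, -0.003]
force: [-5.4, 5.4, -4.0]
width: 0.185
grasp_force: 30.1
t 13.55 TCP case mm [-76.6 151.4  14. ] F case [-7.4 -1.5 -4. ] w 0.185 gf 30.1
rot err (tool) [-0.007  0.002  0.001] q [ 0.37  0.99 -0.12  1.73  0.24  0.44 -0.9 ]
```

```bash
python3 -m jog '[[[0,0.2,0.1,0,0,0,-1],[0,0.2,0.1,0,0,0,-1],[0,0.2,0.1,0,0,0,-1],[0,0,0,0,0,0,-1],[0,0,0,0,0,0,-1]]]'; python3 st.py
```

```text
time: 14.05
tool_pos: [0.5688, -0.2248, 0.0101]
eef_rot: [0.958, 0.288, -0.004, -0.006]
force: [-6.8, 11.4, -5.3]
width: 0.187
grasp_force: 30.2
t 14.05 TCP case mm [-74.7 151.5  10.1] F case [-13.2   0.6  -5.3] w 0.187 gf 30.2
rot err (tool) [-0.013  0.004  0.003] q [ 0.38  1.   -0.13  1.72  0.24  0.45 -0.9 ]
```

It's back at the shut x position and firmly resisted. Release, lift clear and look.

```bash
python3 -m jog '[[[0,0,0,0,0,0,0.2],[0,0,0,0,0,0,0.2],[0,-0.3,0,0,0,0,0.2],[0,0,0,0,0,0,0.2],[0,0,-1,0,0,0,0.2],[0,0,-3,0,0,0,0.2],[0,0,-4,0,0,0,0.2],[0,0,-4,0,0,0,0.2],[0,0,-4,0,0,0,0.2],[0,0,-4,0,0,0,0.2],[0,0,-2,0,0,0,0.2],[0,0,0,0,0,0,0.2],[0,0,0,0,0,0,0.2]]]'; python3 st.py
python3 - <<'E'
from h import *
import cv2
x=np.load("case.npy"); c=ctrl.get_calibration("wrist"); K=c["intrinsics"]
i=ctrl.get_image("wrist")[:,:,::-1].copy(); P=[[-.074,.12,.03],[-.074,.17,.03]]
cv2.imwrite("pics/w4.png",i)
for X in c2w(P,x):
    v=c["R"]@X+c["t"]; r=np.arctan2(np.hypot(*v[:2]),v[2]); print(K[:2,2]+K[0,0]*r*v[:2]/np.hypot(*v[:2]))
E
```

```text
time: 15.35
tool_pos: [0.5717, -0.2295, 0.2335]
eef_rot: [0.958, 0.286, 0.001, 0.001]
force: [0.0, 0.2, -0.3]
width: 0.6
grasp_force: 0.0
t 15.35 TCP case mm [-69.2 151.4 233.5] F case [-0.1  0.1 -0.3] w 0.6 gf 0.0
rot err (tool) [ 0.001 -0.001 -0.001] q [ 0.42  0.68 -0.2   1.6   0.16  0.87 -0.83]
[316.66395571 195.52554745]
[316.39723286 153.59425772]
```

View pics/w4.png

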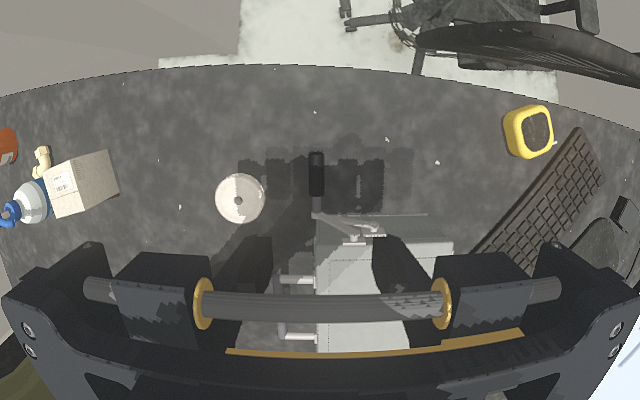

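```bash
python3 - <<'E'
from workcell import ctrl
import cv2,numpy as np
i=ctrl.get_image("scene")[:,:,::-1]; o=cv2.imread("pics/scene0.png")
f=lambda a:cv2.resize(a[110:240,300:430],None,fx=3,fy=3)
cv2.imwrite("pics/s5.png",np.hstack([f(o),f(i)]))
E
```

```text
(no output)
```

View pics/s5.png

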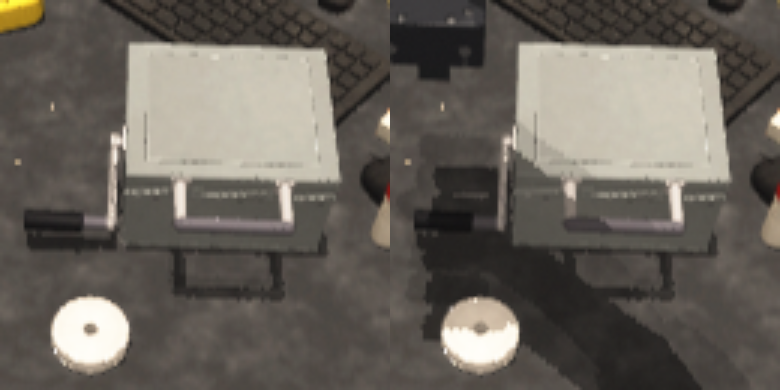

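The wrist view shows the grip at (316,151-196), where the shut pose predicts it. In the before/after scene crops the lid, handle (225 px down in both), grip and pulley match, so the lid is fully shut and the robot is clear.

```bash
python3 -c "
from workcell import ctrl
print(ctrl.sign_off())"
```

```text
the job is handed in; nothing more can be done
None
```

The stay was locked past straight and the lid stood open on its own, then I broke the knee forwards and lowered the lid fully shut under control, with the bystanders in view unmoved; the job is handed in, but sign-off gave no verdict.

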